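Close the bench gauge on a briquette and switch on its read-out

ROBOT

A 6-joint arm with a two-finger parallel gripper is mounted at the origin on the work surface. World frame = base frame: x ahead of the robot, y to its left, z up, the work surface at z = 0. Lengths are in mm, angles in degrees, forces in N, time in s.
With the tool pointing down it reaches from about 300 to 850 mm from the base axis. Payload 4.2 kg.
Tool frame: the origin (TCP) lies midway between the tips of the shut fingers; the grasp point (between the pads) lies 19 mm behind it; z points along the fingers, x is the direction in which the jaws open and shut, and the axes are right-handed (so a half turn about z gives the same grasp; the last joint's range is limited). The gripper opens to 91 mm and grips with 3 to 60 N. Pads are 32 mm wide; open, the fingers measure 118 mm over their backs; the gripper's body (76 mm by 178 mm) begins 60 mm behind the grasp point.
Start: joints at [-1.146, 18.312, 89.639, -0, 72.044, -1.146], TCP at [575.016, 0, 213.976] pointing down, gripper open.
Joint ranges: [-177.97, 177.97], [-48.28, 115.42], [12.27, 149.76], [-77.06, 257.06], [2.81, 150.46], [-146.56, 146.56]. Speed limits (degrees/s): [147.25, 147.25, 180, 180, 180, 180].

INTERFACE

Orientations are given as [roll, pitch, yaw] about the fixed x, y, z axes, in that order (R = Rz(yaw) Ry(pitch) Rx(roll)).
In Python, from workcell import env gives the robot as it stands. The module is installed in compiled form; this text tells all that it offers.
- The arm moves only by the tool drive_tool, never from a script. Its argument "series" is a list of rows, each a list of 3 entries, a list of its own where there are three numbers: the closure, from 0 (fully open) to 1 (shut), then the shift along the tool's x, y, z in mm, then the turn, a rotation vector about the tool's x, y, z in rad. In form: [[gripper, [dx, dy, dz], [rx, ry, rz]], ...]. A call has exactly 5 rows; each row is the pose to reach, as a shift and turn from the pose commanded when the call began, along the tool's axes at that moment; what a row does not reach only later rows make up. A row lasts 1/10 s, in which the tool goes at most 50 mm and 8.59 degrees, less where a joint would pass 70% of its speed; a pose out of reach is approached as far as the arm can. A call with a gripper value outside its range is refused whole. The fingers move at their own pace and stop on an object; "squeeze" is the grip in N (left out, the last holds). Time passes only in rows, so rows that repeat a pose let the fingers close, or fill a call up. It gives the time, the measured TCP pose, the force and the opening at its end, in the units of the state.
- env.state(): the state, without advancing time (a new reading comes with each control period).
- env.grab_frame(name): name is "scene" or "side" or "wrist"; returns a dict with "image" (400x640x3 uint8, red, green, blue), "K" (3x3 intrinsics, pixels), "origin" and "orientation" of the camera in the world. Camera axes: x right, y down, z forward; pixel columns grow to the right and rows downward; lengths in mm; the calibration is good to about 2 mm. A picture is of the moment at which its call begins. There is no depth.
- env.job_done(): hands the job in, once; it reports no verdict.
The state is a dict: "time_s": time; "qpos": joint angles; "qvel": joint speeds; "effort": joint torques, N m; "ee_pos": TCP position; "ee_rot": TCP orientation; "force": force on the tool from outside, world axes, zero at the start; "torque": the same for the moment, N m; "gripper_width": finger opening in mm.
Only numpy, scipy, OpenCV 4.12 (cv2) and the standard library are available. Lean on these libraries where they do the work, as an engineer would, in place of code of your own. Each camera call takes 0.05 s, during which the arm holds its last target.

TASK

Measure the briquette: slide the gauge's jaw shut on it until it is pinched and the sprung anvil behind it gives about 4 mm, without driving the anvil to its stop. Then switch on the read-out unit by pressing down the raised half of its rocker switch until it snaps over. Let go of everything, leaving the briquette standing upright and pinched in the gauge, and do not shift the other things on the bench.

Things in the scene. Friction and masses are not known exactly. Their poses are not given: they have to be found in the camera images.
- gauge: Bench gauge fixed to the bench: a dark steel bed 100 (x) x 230 (y) x 20 mm high, running from y = -125 to +105 mm in its own frame. Origin on the bench under the bed, midway across x; y is the measuring direction, from the jaw (at -y) to the anvil (at +y). At the +y end stands a grey housing 70 x 35 x 45 mm for the anvil's spring.
- jaw (a joint): Sliding aluminium jaw: block 70 (x) x 25 (y) mm, top 65 mm above the bench. Value in m, 0 to 0.085 (starts 0 to 0.015), grows as it slides along gauge +y towards the anvil: its face lies at gauge y = -0.055 + value, its back 25 mm behind. Slides with 8 N friction and stays where left. Push it on its flat back, or pinch its fin.
- jaw_face (a point): Centre of the jaw's face, 44 mm above the bench.
- jaw_back (a point): Point on the jaw's flat upright back, midway across, 60 mm above the bench. An upright fin 36 (x) x 14 (y) mm stands on the jaw, flush with this back, up to 100 mm above the bench.
- anvil (a joint): Sprung steel anvil plate 60 (x) x 12 (y) x 42 mm high, facing the jaw. Value in m: 0 unloaded (face at gauge y = +0.045), up to 0.012 (its stop) as it is pressed back along gauge +y; spring 1.5 N per mm. Once the jaw is let go, its friction holds the anvil pressed back by up to about 5 mm.
- anvil_face (a point): Centre of the anvil's face, 44 mm above the bench.
- briquette: Dark brown pressed briquette, an upright cylinder of 50 mm diameter and 60 mm height, about 130 g, standing loose on the gauge's bed between jaw and anvil. Origin at the centre of its underside (20 mm above the bench), z up.
- readout: White read-out unit fixed to the bench: box 150 (x) x 110 (y) x 55 mm high with a low blank display, 62 mm above the bench, on top of its +x part (x from 32 to 72 mm in its own frame). Origin at the centre of its underside. Its rocker switch is on top, pivoted at x = -22 mm.
- rocker (a joint): Grey over-centre rocker switch, 72 mm long along the read-out's x and 34 mm wide, in a low black frame on top of the unit. Value in rad: 0 = off (start; the ribbed half, at -x, stands up at 0.4 rad), 0.4 = on (ribbed half down level). Pressing the ribbed half straight down at 25 mm from the pivot takes about 6 N; past 0.2 rad it snaps over by its own spring and stays.
- rocker_press (a point): Point on the top of the ribbed half, midway across, 25 mm from the pivot: about 73 mm above the bench when off, about 64 mm when on. It moves with the rocker.
- beaker: Bystander: empty glass beaker, 68 mm diameter, 90 mm high, standing; origin at the centre of its underside.
- jar: Bystander: amber jar with white cap, 64 mm diameter, 85 mm high, standing; origin at the centre of its underside.
- scoop: Bystander: steel sample spoon, 160 mm long, lying along its own x; origin under its middle.
There are look-alikes about, which are no part of the job. What is meant by the briquette is not yellow, and is the smaller of those in its own colour.

How it is judged (in metres and radians):
On the way, in this order (a step that is already met when the one before it is completed fails the run):
1. the jaw is shut on the upright briquette and the anvil is pressed back 1.5 to 9 mm (value of joint anvil between 0.0015 and 0.009 m and distance between jaw_face and anvil_face below 0.053 m and angle between briquette's own z axis and vertical below 0.12 rad and z of briquette in the frame of gauge below 0.024 m), for 0.2 s.
2. the rocker switch is snapped over to on (value of joint rocker above 0.34 rad), for 0.1 s.
At the end, for the whole second after the job is handed in: The rocker is on (over 0.34 of 0.4 rad); the briquette stands upright (within 0.12 rad) on the bed, at rest, pinched between jaw and anvil (faces less than 53 mm apart) with the anvil pressed back 1.5 to 9 mm (all of step 1 and value of joint rocker above 0.34 rad and linear speed of briquette below 0.02 m/s); the robot touches nothing.
It fails at once if the anvil is driven to its stop (over 11.5 mm) (value of joint anvil above 0.0115 m).
It fails at once if the beaker is shifted by more than 40 mm (distance of beaker from where it was at the start of the episode above 0.04 m).
It fails at once if the jar is shifted by more than 40 mm (distance of jar from where it was at the start of the episode above 0.04 m).
It fails at once if the scoop is shifted by more than 40 mm (distance of scoop from where it was at the start of the episode above 0.04 m).
It also fails if it takes over 40 s, if anything falls off the work surface, if the arm or the gripper's body presses on something with over 40 N, if the wrist force passes 120 N, or if a joint passes its speed limit or range.

## Working session

There is one attempt and no reset: what is moved stays moved. The work goes in short steps, Python scripts to look and compute and a tool call to move; the robot and the scene stay as the last step left them, time stands still between calls to the robot, and variables do not carry over. Pictures are saved under pics/ and viewed, and the job is handed in when it is done.

Besides the shell and the picture viewer there is one more tool, called as a command line: name --argument value ..., lists and objects as JSON in quotes. drive_tool: Moves the arm, as the interface text tells. Its arguments: {"type":"object","properties":{"series":{"type":"array","items":{"type":"array"}},"squeeze":{"type":"number"}},"required":["series"]}

```bash
mkdir -p pics
cat > h.py <<'E'
from workcell import env
import numpy as np, cv2, json
def snap(n,tag):
    f=env.grab_frame(n); cv2.imwrite(f'pics/{tag}.png',f['image'][:,:,::-1])
    np.savez(f'pics/{tag}.npz',K=f['K'],o=f['origin'],R=np.array(f['orientation']))
    return f
E
python3 - <<'E'
from h import *
for n in ['scene','side','wrist']:
    f=snap(n,n+'0'); print(n,f['K'],f['origin'],f['orientation'])
print(env.state())
E
```

```text
scene [[364.63294934   0.         321.09075422]
 [  0.         364.63294934 204.18937763]
 [  0.           0.           1.        ]] [1126.34227017  -20.16669851  768.03727284] [-142.49605257    0.43159603   87.60400822]
side [[439.04791176   0.         323.21599697]
 [  0.         439.04791176 199.09959921]
 [  0.           0.           1.        ]] [473.36419554 848.14236454 898.05079807] [-133.93293177   -1.06624881 -172.03891862]
wrist [[278.29972024   0.         318.94262888]
 [  0.         278.29972024 199.88166986]
 [  0.           0.           1.        ]] [575.72102532  71.25405426 383.03146819] [ 1.65494915e+02  8.17649593e-02 -3.85360052e-02]
{'time_s': 0.15, 'qpos': array([-1.14551399e+00,  1.83433536e+01,  8.96896058e+01, -5.53379600e-05,
        7.20436817e+01, -1.14524761e+00]), 'qvel': array([-0.00531086, -0.05544488, -0.21251466,  0.0925397 , -0.08244892,
       -0.03746022]), 'effort': array([-5.72294630e-04, -4.12774551e+01, -2.32154489e+01,  7.26667210e-02,
        4.33494255e-02, -9.00343002e-05]), 'ee_pos': array([5.74627275e+02, 1.19415854e-02, 2.13317189e+02]), 'ee_rot': array([-1.79998521e+02,  7.66268000e-02, -2.48288176e-04]), 'force': array([ 0.42745171,  0.13759195, -0.01429358]), 'torque': array([0.01144983, 0.02934541, 0.01734288]), 'gripper_width': 91.20155168728085}
```

View pics/scene0.png

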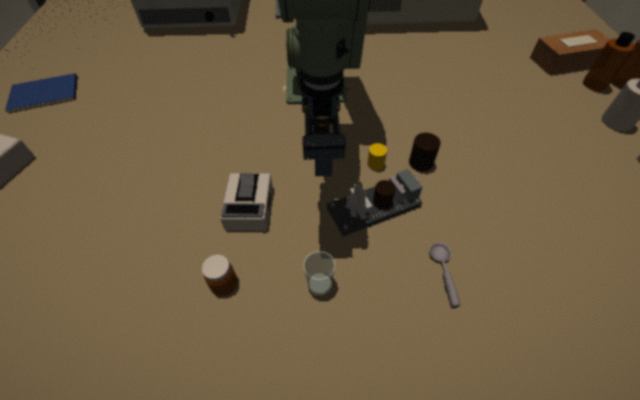

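View pics/side0.png

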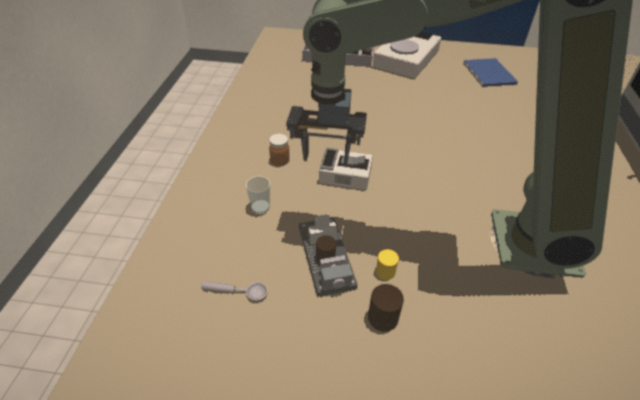

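View pics/wrist0.png

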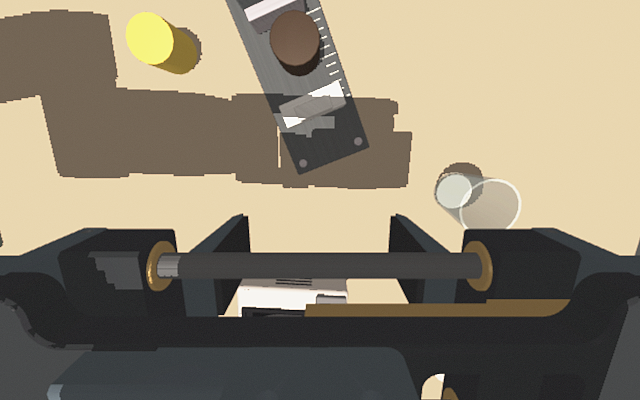

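The picture shows three briquette candidates in the scene view: a dark brown one on the gauge bed (384,193), a larger dark brown one (424,152), and a yellow one (377,155). The one on the bed fits, since it is the smaller brown. I'll confirm in enlarged crops.

Run:
```python
import cv2
s=cv2.imread('pics/scene0.png');cv2.imwrite('pics/sc_c.png',cv2.resize(s[125:245,200:450],None,fx=3.2,fy=3.2,interpolation=cv2.INTER_CUBIC))
s=cv2.imread('pics/side0.png');cv2.imwrite('pics/si_c.png',cv2.resize(s[135:305,280:420],None,fx=3.5,fy=3.5,interpolation=cv2.INTER_CUBIC))
s=cv2.imread('pics/wrist0.png');cv2.imwrite('pics/wr_c.png',cv2.resize(s[0:180,200:400],None,fx=3.3,fy=3.3,interpolation=cv2.INTER_CUBIC))
```

```text
(no output)
```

View pics/sc_c.png

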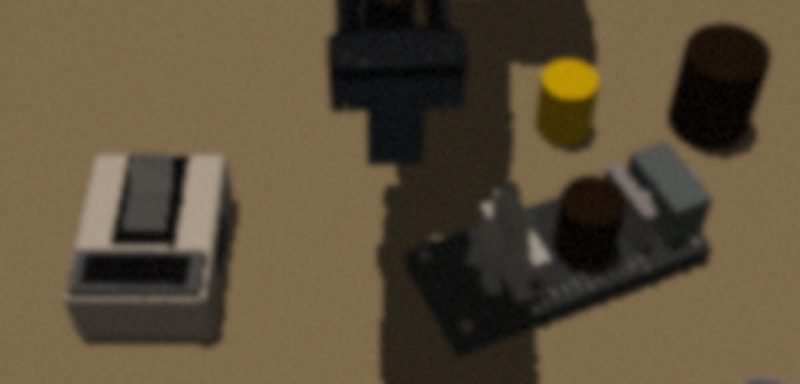

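View pics/si_c.png

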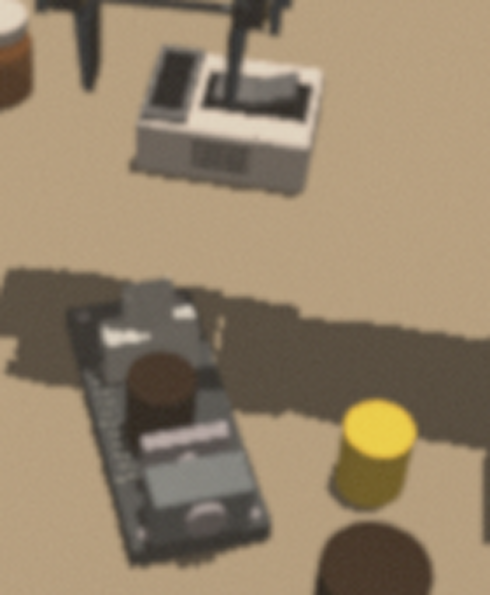

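View pics/wr_c.png

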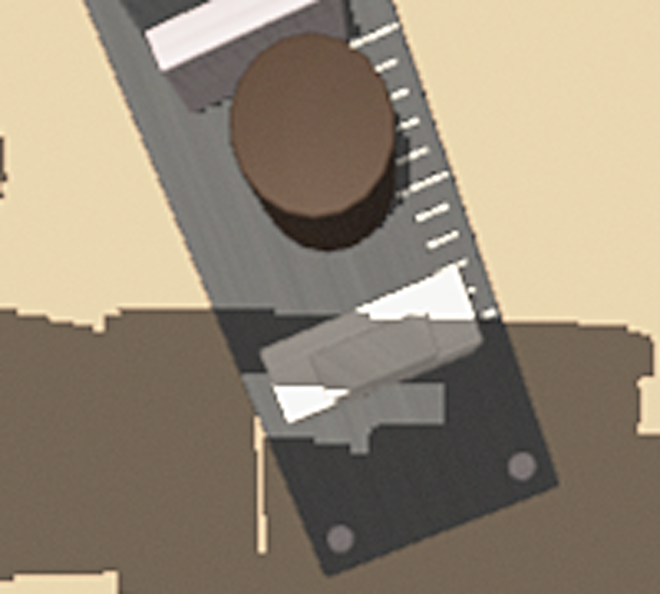

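The crops confirm it: the smaller brown cylinder stands between the jaw (finned) and the anvil, at wrist px ~(295,38). Now I'll compute positions.

```bash
cat >> h.py <<'E'
from scipy.spatial.transform import Rotation as Ro
def px2w(tag,uv,z):
    d=np.load(f'pics/{tag}.npz'); R=Ro.from_euler('xyz',d['R'],degrees=True).as_matrix()
    v=R@np.linalg.inv(d['K'])@np.array([uv[0],uv[1],1.]); o=d['o']
    return o+v*(z-o[2])/v[2]
def w2px(tag,p):
    d=np.load(f'pics/{tag}.npz'); R=Ro.from_euler('xyz',d['R'],degrees=True).as_matrix()
    c=d['K']@(R.T@(np.array(p)-d['o'])); return c[:2]/c[2]
E
python3 - <<'E'
from h import *
W=lambda x,y,z:px2w('wrist0',(200+x/3.3,y/3.3),z).round(1)
S=lambda x,y,z:px2w('scene0',(200+x/3.2,125+y/3.2),z).round(1)
D=lambda x,y,z:px2w('side0',(280+x/3.5,135+y/3.5),z).round(1)
print('wrist corner -x',W(328,577,20),'+x',W(558,485,20))
print('left edge',W(85,0,20),'right',W(395,0,20))
print('briq top',W(313,125,80), 'scene',S(591,197,80),'side',D(162,375,80))
print('jaw top corners front',W(262,350,65),W(462,265,65),'back',W(290,422,65),W(482,340,65))
print('fin top',[W(*p,100) for p in [(308,357),(422,317),(438,350),(325,388)]])
print('anvil top',W(147,32,62),W(165,68,62),W(330,0,62))
print('side bed corners',[D(*p,20) for p in [(68,310),(188,290),(270,532),(135,560)]])
print('scene bed corners',[S(*p,20) for p in [(408,258),(460,345),(708,240)]])
print('readout',[S(*p,55) for p in [(97,155),(228,155)]],S(70,297,55),S(208,297,55), 'display',[S(*p,62) for p in [(77,252),(205,252),(200,290),(70,290)]])
print('rocker',[S(*p,75) for p in [(130,157),(177,157)]],[S(*p,55) for p in [(112,240),(175,242)]])
print('side readout',[D(*p,55) for p in [(168,45),(322,68),(303,148),(137,122)]])
E
```

```text
wrist corner -x [549.4  11.4  20. ] +x [639.6  47.5  20. ]
left edge [469.4 212.1  20. ] right [576.2 211.9  20. ]
briq top [551.8 156.5  80. ] scene [551.3 155.7  80. ] side [547.6 153.6  80. ]
jaw top corners front [532.3  94.2  65. ] [597.7 120.2  65. ] back [540.9  71.3  65. ] [604.6  97.3  65. ]
fin top [array([550.5,  89.7, 100. ]), array([583.9, 100.8, 100. ]), array([588.6,  91.7, 100. ]), array([555.4,  81. , 100. ])]
anvil top [500.  187.2  62. ] [504.9 177.4  62. ] [556.3 195.7  62. ]
side bed corners [array([634.1,  48.4,  20. ]), array([544.4,  12.5,  20. ]), array([461.3, 230.3,  20. ]), array([549.2, 266.5,  20. ])]
scene bed corners [array([558. ,  14.5,  20. ]), array([643. ,  49.7,  20. ]), array([551.2, 259.1,  20. ])]
readout [array([ 465.6, -238. ,   55. ]), array([ 470.9, -129.8,   55. ])] [ 609.2 -242.5   55. ] [ 614.1 -138.8   55. ] display [array([ 572.1, -240.2,   62. ]), array([ 576.7, -142.2,   62. ]), array([ 612.5, -144. ,   62. ]), array([ 607.9, -241.1,   62. ])]
rocker [array([ 487.6, -205.2,   75. ]), array([ 489.5, -167.5,   75. ])] [array([ 556. , -216.5,   55. ]), array([ 560.3, -167.2,   55. ])]
side readout [array([ 596.4, -253.6,   55. ]), array([ 457.1, -242.7,   55. ]), array([ 466.4, -131.9,   55. ]), array([ 608.4, -143. ,   55. ])]
```

drive_tool --series '[[1,[3,-18,30],[0,0,-0.13]],[1,[6,-36,60],[0,0,-0.26]],[1,[9,-55,84],[0,0,-0.384]],[1,[9,-55,84],[0,0,-0.384]],[1,[9,-55,84],[0,0,-0.384]]]' --squeeze 20

```text
time_s: 0.65
ee_pos: [583.9, 54.9, 129.8]
ee_rot: [180.0, 0.1, 21.9]
force: [-0.2, -0.1, 0.4]
gripper_width: 54.1
```

Run:
```python
from h import *
snap('wrist','w1');snap('side','s1');s=env.state()
print(s['time_s'],s['ee_pos'],s['ee_rot'],s['force'],s['gripper_width'])
i=cv2.imread('pics/s1.png');cv2.imwrite('pics/s1c.png',cv2.resize(i[135:305,250:420],None,fx=3.5,fy=3.5,interpolation=cv2.INTER_CUBIC))
```

```text
0.75 [584.87844937  54.43117223 131.27342769] [ 1.79936364e+02 -1.25265187e-01  2.19059866e+01] [ 0.23389725 -0.29686511  1.26215832] 46.013437170830954
```

View pics/w1.png

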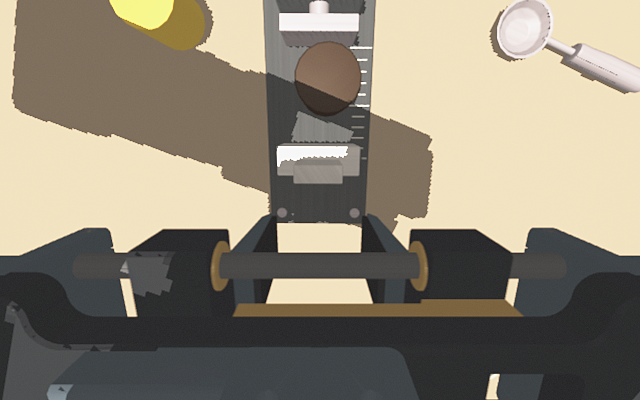

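View pics/s1c.png

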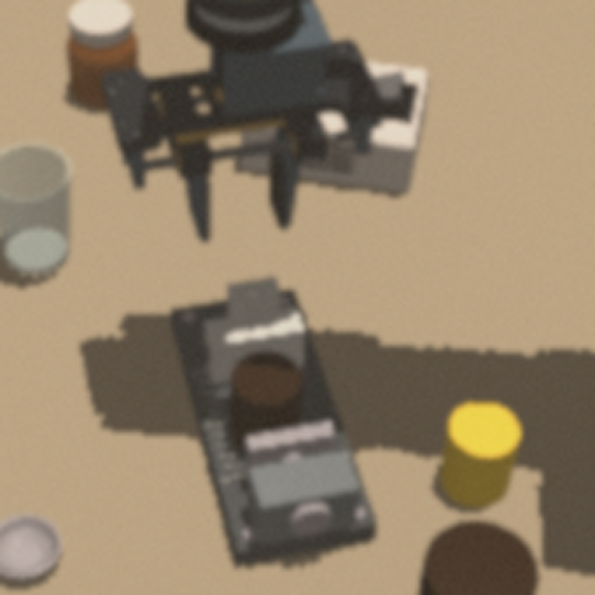

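The wrist view shows the gauge upright, so the yaw is right. The fin top's back edge is at row ~183 (columns 294–342), and the briquette's top centre is at ~(328,78).

Run:
```python
from h import *
a=np.radians(22);u=np.array([-np.sin(a),np.cos(a)]);x=np.array([np.cos(a),np.sin(a)]);o=np.array([547.7,146.4])
for n,p,z in [('finback',(318,183),100),('finL',(294,183),100),('finR',(342,183),100),('jawL',(277,176),65),('jawR',(359,176),65),('jawfrontL',(277,145),65),('jfR',(357,145),65),('briq',(328,78),80),('bedL',(270,222),20),('bedR',(365,222),20),('anvil f',(318,31),62),('bedLtop',(265,0),20),('bedRtop',(376,0),20)]:
    w=px2w('w1',p,z);d=w[:2]-o;print(n,w.round(1),'gx,gy',(d@x).round(1),(d@u).round(1))
w=env.state()['ee_pos'];d=w[:2]-o;print('tcp',d@x,d@u)
```

```text
finback [572.4  84.7 100. ] gx,gy -0.2 -66.4
finL [556.1  78.2 100. ] gx,gy -17.7 -66.4
finR [588.6  91.2 100. ] gx,gy 17.3 -66.5
jawL [540.1  70.9  65. ] gx,gy -35.3 -67.2
jawR [605.  97.  65.] gx,gy 34.6 -67.3
jawfrontL [531.4  95.4  65. ] gx,gy -34.3 -41.2
jfR [592.9 120.1  65. ] gx,gy 32.0 -41.3
briq [551.5 156.3  80. ] gx,gy 7.2 7.8
bedL [546.4  12.1  20. ] gx,gy -51.5 -124.0
bedR [639.8  49.7  20. ] gx,gy 49.1 -124.2
anvil f [531.2 187.1  62. ] gx,gy -0.1 43.9
bedLtop [474.3 203.9  20. ] gx,gy -46.5 80.9
bedRtop [564.4 240.2  20. ] gx,gy 50.6 80.7
tcp 0.019128719488673816 -99.19930450231641
```

drive_tool --series '[[1,[0,0,30],[0,0,0]],[1,[0,0,60],[0,0,0]],[1,[0,0,79],[0,0,0]],[1,[0,0,79],[0,0,0]],[1,[0,0,79],[0,0,0]]]'

```text
time_s: 1.25
ee_pos: [585.0, 54.5, 52.3]
ee_rot: [180.0, -0.1, 21.9]
force: [0.5, -0.6, 0.1]
gripper_width: 6.2
```

drive_tool --series '[[1,[0,-5,0],[0,0,0]],[1,[0,-10,0],[0,0,0]],[1,[0,-15,0],[0,0,0]],[1,[0,-20,0],[0,0,0]],[1,[0,-20,0],[0,0,0]]]'

```text
time_s: 1.75
ee_pos: [577.6, 73.0, 52.3]
ee_rot: [179.8, -0.1, 22.1]
force: [1.0, -4.2, 3.3]
gripper_width: 0.4
```

drive_tool --series '[[1,[0,-3,0],[0,0,0]],[1,[0,-6,0],[0,0,0]],[1,[0,-9,0],[0,0,0]],[1,[0,-12,0],[0,0,0]],[1,[0,-15,0],[0,0,0]]]'

```text
time_s: 2.25
ee_pos: [572.5, 86.0, 52.3]
ee_rot: [179.7, -0.2, 22.1]
force: [1.8, -7.9, 3.9]
gripper_width: 0.5
```

Run:
```python
from h import *
snap('wrist','w2');s=env.state()
a=np.radians(22);u=np.array([-np.sin(a),np.cos(a)]);x=np.array([np.cos(a),np.sin(a)]);o=np.array([547.7,146.4])
d=s['ee_pos'][:2]-o;print(d@x,d@u,s['force'][:2]@u,s['ee_pos'])
```

```text
0.3383975459807041 -64.84594406131076 -7.823357304983557 [572.30547494  86.40265358  52.31868354]
```

View pics/w2.png

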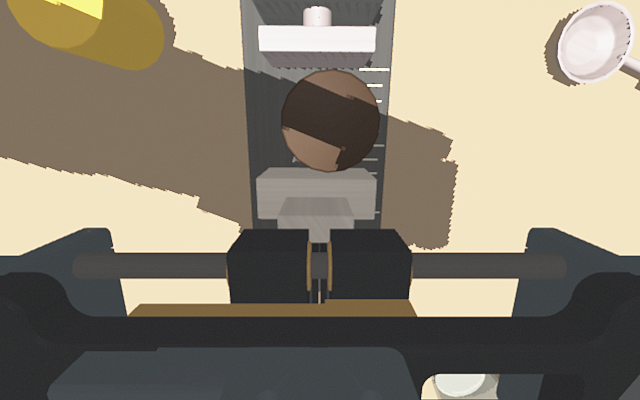

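The jaw is sliding at about 8 N. In this view its front top edge is at row ~169, the anvil face's top edge at ~52, and the briquette centre at (331,121).

Run:
```python
from h import *
a=np.radians(22);u=np.array([-np.sin(a),np.cos(a)]);x=np.array([np.cos(a),np.sin(a)]);o=np.array([547.7,146.4])
for n,p,z in [('jawfront',(317,168),65),('briq',(331,121),80),('briq back edge',(331,172),80),('briq far',(331,69),80),('anvil',(317,51),62)]:
    w=px2w('w2',p,z);d=w[:2]-o;print(n,w.round(1),'gx,gy',(d@x).round(1),(d@u).round(1))
```

```text
jawfront [554.  131.3  65. ] gx,gy 0.2 -16.4
briq [551.  157.4  80. ] gx,gy 7.2 8.9
briq back edge [560.7 134.1  80. ] gx,gy 7.5 -16.3
briq far [542. 179.  80.] gx,gy 6.9 32.4
anvil [531.4 187.6  62. ] gx,gy 0.3 44.3
```

drive_tool --series '[[1,[0,-2,0],[0,0,0]],[1,[0,-4,0],[0,0,0]],[1,[0,-6,0],[0,0,0]],[1,[0,-8,0],[0,0,0]],[1,[0,-10,0],[0,0,0]]]'

```text
time_s: 2.8
ee_pos: [568.8, 95.1, 52.3]
ee_rot: [179.7, -0.2, 22.1]
force: [1.7, -8.2, 2.9]
gripper_width: 0.7
```

drive_tool --series '[[1,[0,-0.5,0],[0,0,0]],[1,[0,-1,0],[0,0,0]],[1,[0,-1.5,0],[0,0,0]],[1,[0,-2,0],[0,0,0]],[1,[0,-2,0],[0,0,0]]]'

```text
time_s: 3.3
ee_pos: [568.1, 97.0, 52.3]
ee_rot: [179.7, -0.2, 22.1]
force: [2.1, -7.9, 3.1]
gripper_width: 0.3
```

drive_tool --series '[[1,[0,-0.5,0],[0,0,0]],[1,[0,-1,0],[0,0,0]],[1,[0,-1.5,0],[0,0,0]],[1,[0,-2,0],[0,0,0]],[1,[0,-2,0],[0,0,0]]]'

```text
time_s: 3.8
ee_pos: [567.4, 98.9, 52.3]
ee_rot: [179.7, -0.2, 22.1]
force: [3.2, -7.3, 2.2]
gripper_width: 0.5
```

drive_tool --series '[[1,[0,-0.5,0],[0,0,0]],[1,[0,-1,0],[0,0,0]],[1,[0,-1.5,0],[0,0,0]],[1,[0,-2,0],[0,0,0]],[1,[0,-2,0],[0,0,0]]]'

```text
time_s: 4.3
ee_pos: [566.6, 100.7, 52.3]
ee_rot: [179.7, -0.2, 22.1]
force: [1.8, -7.4, 3.8]
gripper_width: 0.4
```

Run:
```python
from h import *
snap('wrist','w3');s=env.state()
a=np.radians(22);u=np.array([-np.sin(a),np.cos(a)]);x=np.array([np.cos(a),np.sin(a)]);o=np.array([547.7,146.4])
d=s['ee_pos'][:2]-o;print(d@x,d@u,s['force'][:2]@u,s['ee_pos'])
i=cv2.imread('pics/w3.png');cv2.imwrite('pics/w3c.png',cv2.resize(i[0:240,200:430],None,fx=2.5,fy=2.5,interpolation=cv2.INTER_CUBIC))
```

```text
0.42591494125473134 -49.42469840438413 -8.25889465848701 [566.60971936 100.73376817  52.30005567]
```

View pics/w3c.png

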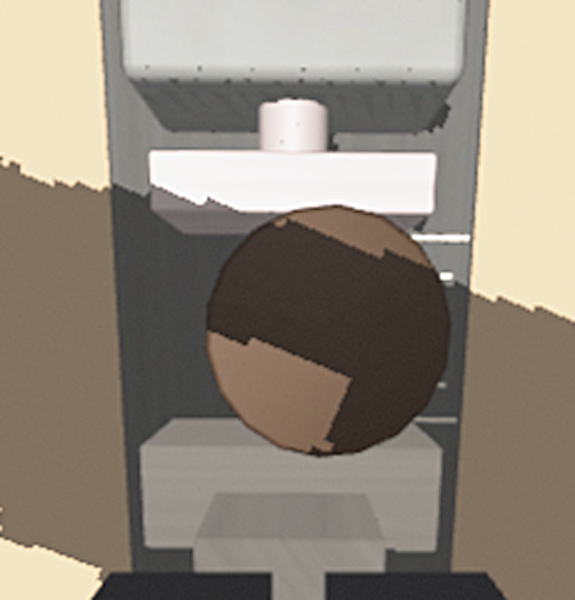

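Run:
```python
from h import *
a=np.radians(22);u=np.array([-np.sin(a),np.cos(a)]);x=np.array([np.cos(a),np.sin(a)]);o=np.array([547.7,146.4])
for n,p,z in [('jawfront',(317,167.3),65),('briq near edge',(331,182.4),80),('briq far',(331,82),80),('anvil',(317,85),62)]:
    w=px2w('w3',p,z);d=w[:2]-o;print(n,w.round(1),'gx,gy',(d@x).round(1),(d@u).round(1))
```

```text
jawfront [548.  146.4  65. ] gx,gy 0.3 -0.1
briq near edge [556.9 143.9  80. ] gx,gy 7.6 -5.8
briq far [538.3 188.6  80. ] gx,gy 7.1 42.6
anvil [531.7 187.1  62. ] gx,gy 0.4 43.7
```

The earlier "jaw front" row was the bottom of its front face. The top edge is at crop row 447, which is row ~179. About 1–2 mm are left before the anvil loads, and the force is still only friction. I'll continue in small steps and watch the force.

drive_tool --series '[[1,[0,-0.5,0],[0,0,0]],[1,[0,-1,0],[0,0,0]],[1,[0,-1.5,0],[0,0,0]],[1,[0,-2,0],[0,0,0]],[1,[0,-2,0],[0,0,0]]]'

```text
time_s: 4.85
ee_pos: [566.1, 102.1, 52.3]
ee_rot: [179.7, -0.2, 22.1]
force: [2.4, -10.4, 3.0]
gripper_width: 0.6
```

drive_tool --series '[[1,[0,-0.5,0],[0,0,0]],[1,[0,-1,0],[0,0,0]],[1,[0,-1.5,0],[0,0,0]],[1,[0,-1.5,0],[0,0,0]],[1,[0,-1.5,0],[0,0,0]]]'

```text
time_s: 5.35
ee_pos: [565.7, 103.1, 52.3]
ee_rot: [179.7, -0.2, 22.1]
force: [3.6, -10.3, 2.7]
gripper_width: 0.5
```

Run:
```python
from h import *
snap('wrist','w4')
a=np.radians(22);u=np.array([-np.sin(a),np.cos(a)]);x=np.array([np.cos(a),np.sin(a)]);o=np.array([547.7,146.4])
for k in range(1):
    s=env.state();d=s['ee_pos'][:2]-o;print(d@x,d@u,s['force'][:2]@u,s['ee_pos'])
i=cv2.imread('pics/w4.png');cv2.imwrite('pics/w4c.png',cv2.resize(i[0:240,200:430],None,fx=2.5,fy=2.5,interpolation=cv2.INTER_CUBIC))
```

```text
0.47785603573327945 -46.93676581327634 -11.583580346511315 [565.72588235 103.05999657  52.34763192]
```

View pics/w4c.png

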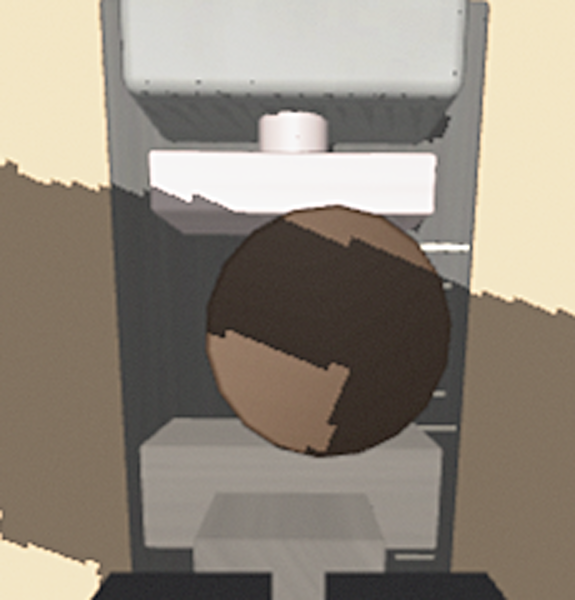

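The anvil is now loading: about 11.5 N against 8 N of friction, so ~2.3 mm. I need about 1.6 mm more.

drive_tool --series '[[1,[0,-0.5,0],[0,0,0]],[1,[0,-1,0],[0,0,0]],[1,[0,-1.5,0],[0,0,0]],[1,[0,-2,0],[0,0,0]],[1,[0,-2,0],[0,0,0]]]'

```text
time_s: 5.9
ee_pos: [565.2, 104.4, 52.4]
ee_rot: [179.6, -0.2, 22.1]
force: [3.9, -12.7, 2.2]
gripper_width: 0.6
```

drive_tool --series '[[1,[0,0,0],[0,0,0]],[1,[0,0,0],[0,0,0]],[1,[0,0,0],[0,0,0]],[1,[0,0,0],[0,0,0]],[1,[0,0,0],[0,0,0]]]'

```text
time_s: 6.4
ee_pos: [565.2, 104.4, 52.3]
ee_rot: [179.6, -0.2, 22.1]
force: [4.2, -12.0, 2.0]
gripper_width: 0.5
```

Run:
```python
from h import *
snap('wrist','w5')
a=np.radians(22);u=np.array([-np.sin(a),np.cos(a)]);x=np.array([np.cos(a),np.sin(a)]);o=np.array([547.7,146.4])
s=env.state();d=s['ee_pos'][:2]-o;print(d@x,d@u,s['force'][:2]@u,s['ee_pos'])
i=cv2.imread('pics/w5.png');cv2.imwrite('pics/w5c.png',cv2.resize(i[0:240,200:430],None,fx=2.5,fy=2.5,interpolation=cv2.INTER_CUBIC))
```

```text
0.4516040623283611 -45.52390283192648 -14.004318985336694 [565.17227415 104.36014616  52.34699039]
```

View pics/w5c.png

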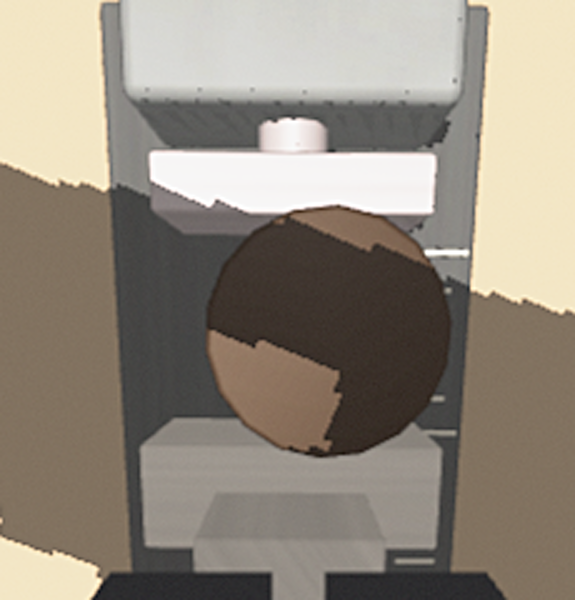

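The force is 14 N, so the anvil is back about 3.9 mm, and the TCP travel since first loading is also 3.9 mm. I'll back off gently and then rise.

drive_tool --series '[[1,[0,3,0],[0,0,0]],[1,[0,10,0],[0,0,0]],[1,[0,25,0],[0,0,0]],[1,[0,25,-40],[0,0,0]],[1,[0,25,-80],[0,0,0]]]'

```text
time_s: 6.95
ee_pos: [571.5, 83.2, 130.7]
ee_rot: [-179.9, 0.2, 22.0]
force: [0.2, 0.3, 1.0]
gripper_width: 0.2
```

Run:
```python
from h import *
snap('wrist','w6');snap('scene','sc6');snap('side','si6')
s=env.state();print(s['ee_pos'],s['ee_rot'],s['force'],s['time_s'])
i=cv2.imread('pics/si6.png');a=cv2.resize(i[135:305,280:420],None,fx=3.3,fy=3.3,interpolation=cv2.INTER_CUBIC)
cv2.imwrite('pics/si6c.png',a)
i=cv2.imread('pics/sc6.png');cv2.imwrite('pics/sc6c.png',cv2.resize(i[155:245,210:290],None,fx=6,fy=6,interpolation=cv2.INTER_CUBIC))
```

```text
[574.33354991  83.95349872 133.8282539 ] [179.90640109  -0.36398774  21.98570863] [ 0.04585583 -0.35038558  0.12556925] 7.1
```

View pics/w6.png

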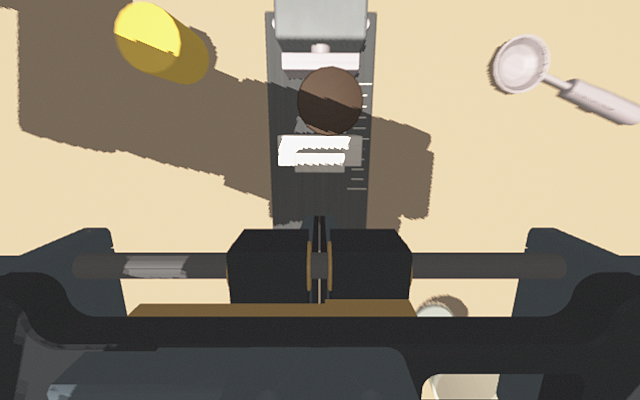

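View pics/si6c.png

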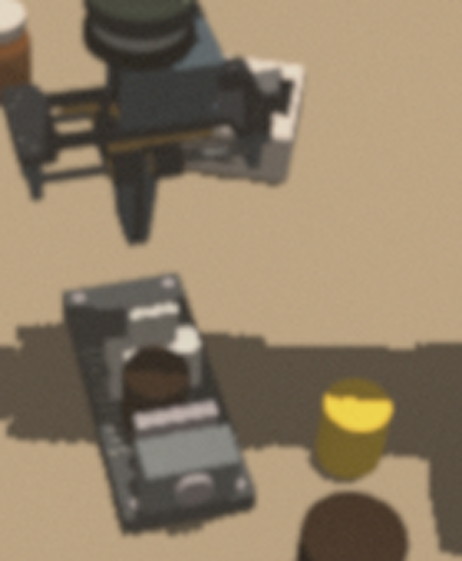

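View pics/sc6c.png

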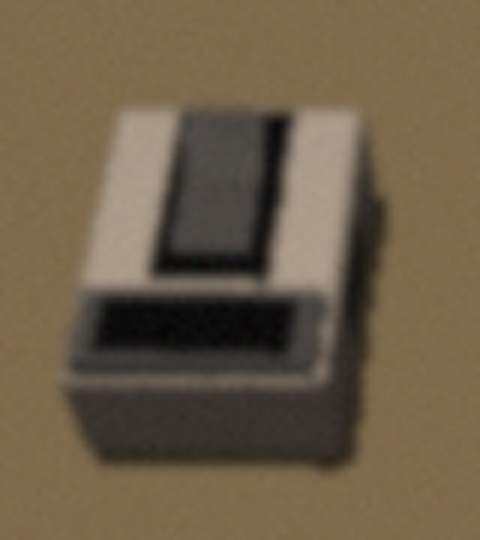

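The briquette is upright and pinched between jaw and anvil, with the anvil set back. Next I'll go above the read-out, which measures as centre ≈(535,-190), yaw ≈ -4.6°.

drive_tool --series '[[1,[-10,14,-40],[0,0,0.08]],[1,[-35,45,-68],[0,0,0.16]],[1,[-63,86,-68],[0,0,0.24]],[1,[-91,127,-68],[0,0,0.32]],[1,[-119,165,-68],[0,0,0.4]]]'

```text
time_s: 7.6
ee_pos: [522.4, -115.2, 197.8]
ee_rot: [-180.0, 0.1, -1.1]
force: [1.0, -0.1, 0.4]
gripper_width: 0.4
```

Run:
```python
from h import *
s=env.state();print(s['ee_pos'],s['ee_rot'],s['force'],s['time_s'])
R=Ro.from_euler('xyz',s['ee_rot'],degrees=True).as_matrix()
print(R.T@(np.array([490,-255,200])-s['ee_pos']), Ro.from_matrix(R.T@Ro.from_euler('xyz',[180,0,-4.6],degrees=True).as_matrix()).as_rotvec())
```

```text
[ 522.41993858 -115.19631011  197.77589319] [-1.79986554e+02  1.08261714e-01 -1.07261860e+00] [ 1.04494108 -0.13943132  0.40264474] 7.6
[-29.80133329 140.38556916  -2.20074561] [-0.00017644  0.00189615  0.06156418]
```

drive_tool --series '[[1,[-10,40,0],[0,0,0.02]],[1,[-20,80,0],[0,0,0.04]],[1,[-30,120,0],[0,0,0.06]],[1,[-30,140,0],[0,0,0.06]],[1,[-30,140,0],[0,0,0.06]]]'

```text
time_s: 8.1
ee_pos: [490.3, -255.3, 197.3]
ee_rot: [-180.0, 0.1, -4.6]
force: [-0.1, 1.1, 1.1]
gripper_width: 0.8
```

Run:
```python
from h import *
snap('wrist','w7');s=env.state();print(s['ee_pos'],s['ee_rot'],s['force'],s['time_s'])
```

```text
[ 490.5345996  -253.57224662  197.42983542] [-1.79909020e+02  1.39669421e-01 -4.49463852e+00] [0.31027402 0.86929857 0.26165016] 8.15
```

View pics/w7.png

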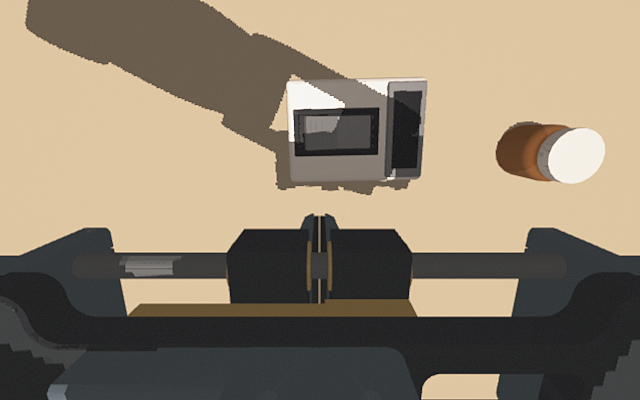

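The wrist view shows the box top's corners at (287,82), (426,78), (423,180) and (289,181). The rocker spans columns 303–371 and rows 115–152, ribbed half on the left.

Run:
```python
from h import *
c=[px2w('w7',p,55)[:2] for p in [(287,82),(426,78),(423,180),(289,181)]]
print(np.round(c,1)); m=np.mean(c,0)
print('size',[np.linalg.norm(c[i]-c[(i+1)%4]).round(1) for i in range(4)])
v=c[1]-c[0]+c[2]-c[3]; yaw=np.arctan2(v[1],v[0]); w=c[0]-c[3]+c[1]-c[2]
print(m,np.degrees(yaw),np.degrees(np.arctan2(-w[0],w[1])))
r=np.array([np.cos(yaw),np.sin(yaw)]); print('press',m-47*r)
print('frame',[px2w('w7',p,57)[:2].round(1) for p in [(294,110),(378,109),(378,154),(295,156)]])
print('raised edge',[px2w('w7',p,78)[:2].round(1) for p in [(303,116),(303,149)]])
s=env.state();R=Ro.from_euler('xyz',s['ee_rot'],degrees=True).as_matrix()
p=m-47*r;print(R.T@(np.array([p[0],p[1],100])-s['ee_pos']))
```

```text
[[ 467.  -135.2]
 [ 611.5 -143. ]
 [ 609.8 -250.8]
 [ 457.9 -239.8]]
size [np.float64(144.7), np.float64(107.8), np.float64(152.4), np.float64(105.0)]
[ 536.56333223 -192.23012732] -3.6313251526625288 -2.9338617658524435
press [ 489.65769648 -189.25332788]
frame [array([ 471.6, -163.7]), array([ 560.6, -169.9]), array([ 559.3, -217.2]), array([ 467.7, -212.1])]
raised edge [array([ 481.7, -171.5]), array([ 478.6, -203.8])]
[ -5.67708922 -63.89758486  97.5455504 ]
```

drive_tool --series '[[1,[-6,-32,20],[0,0,0]],[1,[-6,-64,50],[0,0,0]],[1,[-6,-64,85],[0,0,0]],[1,[-6,-64,112],[0,0,0]],[1,[-6,-64,112],[0,0,0]]]'

```text
time_s: 8.65
ee_pos: [487.2, -185.7, 83.2]
ee_rot: [-179.8, 0.5, -4.2]
force: [-0.5, -0.3, 0.2]
gripper_width: 0.5
```

Run:
```python
from h import *
snap('scene','sc8');snap('side','si8');s=env.state();print(s['ee_pos'],s['ee_rot'],s['force'],s['time_s'])
a=cv2.resize(cv2.imread('pics/sc8.png')[145:245,200:300],(400,400),interpolation=cv2.INTER_CUBIC)
b=cv2.resize(cv2.imread('pics/si8.png')[100:200,290:390],(400,400),interpolation=cv2.INTER_CUBIC)
cv2.imwrite('pics/m8.png',np.hstack([a,b]))
```

```text
[ 490.39901944 -187.64998537   86.94171488] [-1.79964068e+02  5.36243306e-02 -4.28634823e+00] [ 0.90674296 -0.04634547  0.84377147] 8.75
```

View pics/m8.png

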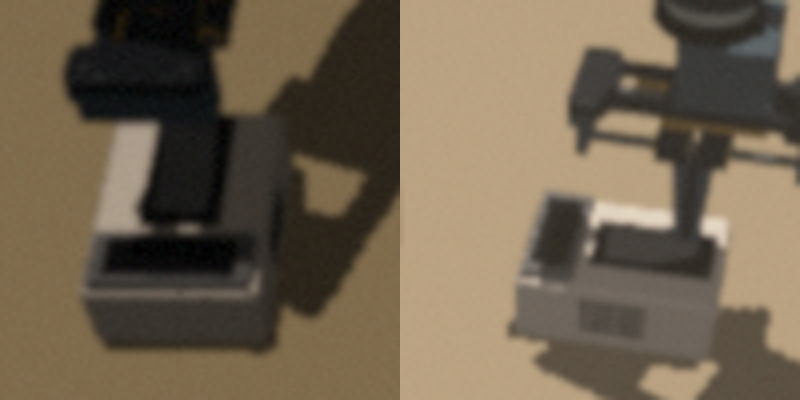

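The fingertips are over the ribbed half. Pressing down.

drive_tool --series '[[1,[0,1,6],[0,0,0]],[1,[0,1,11],[0,0,0]],[1,[0,1,14],[0,0,0]],[1,[0,1,17],[0,0,0]],[1,[0,1,19],[0,0,0]]]'

```text
time_s: 9.25
ee_pos: [490.3, -189.7, 67.8]
ee_rot: [-180.0, -0.0, -4.4]
force: [0.1, -0.6, -0.1]
gripper_width: 0.5
```

drive_tool --series '[[1,[0,0,1],[0,0,0]],[1,[0,0,2],[0,0,0]],[1,[0,0,3],[0,0,0]],[1,[0,0,4],[0,0,0]],[1,[0,0,4],[0,0,0]]]'

```text
time_s: 9.75
ee_pos: [490.3, -189.6, 64.4]
ee_rot: [180.0, -0.0, -4.4]
force: [-1.5, 0.1, 3.9]
gripper_width: 0.3
```

drive_tool --series '[[1,[0,0,0.5],[0,0,0]],[1,[0,0,1],[0,0,0]],[1,[0,0,1],[0,0,0]],[1,[0,0,-20],[0,0,0]],[1,[0,0,-60],[0,0,0]]]'

```text
time_s: 10.25
ee_pos: [488.2, -188.7, 122.1]
ee_rot: [-179.9, 0.4, -4.4]
force: [0.8, 0.1, 0.5]
gripper_width: 0.9
```

drive_tool --series '[[1,[0,30,-40],[0,0,0]],[1,[0,65,-60],[0,0,0]],[1,[0,65,-75],[0,0,0]],[1,[0,65,-75],[0,0,0]],[1,[0,65,-75],[0,0,0]]]'

```text
time_s: 10.75
ee_pos: [485.0, -254.0, 198.3]
ee_rot: [-180.0, 0.0, -4.4]
force: [-0.3, 0.8, -1.4]
gripper_width: 0.6
```

Run:
```python
from h import *
snap('scene','sc9');snap('side','si9');snap('wrist','w9');s=env.state();print(s['ee_pos'],s['force'],s['time_s'])
r=lambda f,y,x,k,n:cv2.resize(cv2.imread(f'pics/{f}.png')[y:y+n,x:x+n],(400,400),interpolation=cv2.INTER_CUBIC)
cv2.imwrite('pics/m9.png',np.hstack([r('w9',60,270,0,130),r('w7',60,270,0,130)]))
cv2.imwrite('pics/m9b.png',np.hstack([r('sc9',145,320,0,110),r('si9',200,280,0,100)]))
```

```text
[ 484.73218564 -253.49283047  197.59640626] [-0.18772758 -0.00400923  0.84796449] 10.9
```

View pics/m9.png

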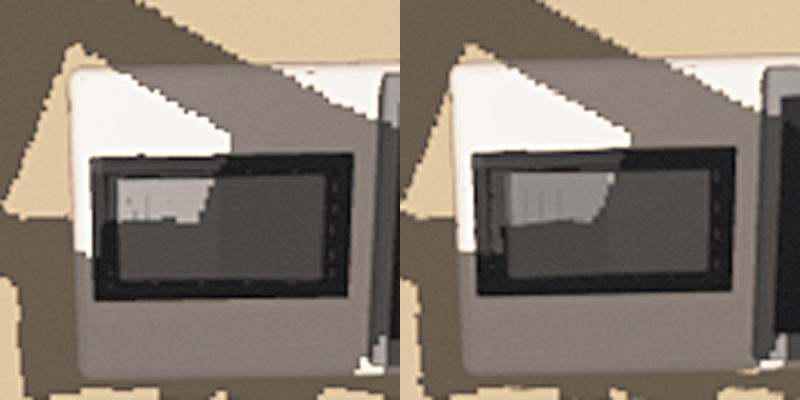

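View pics/m9b.png

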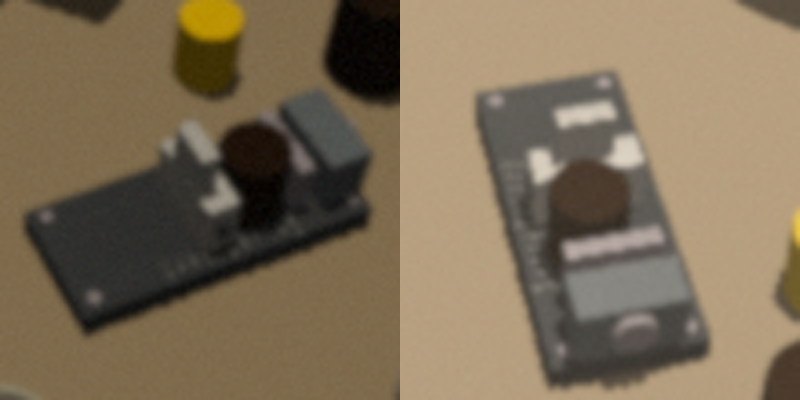

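View pics/si9.png

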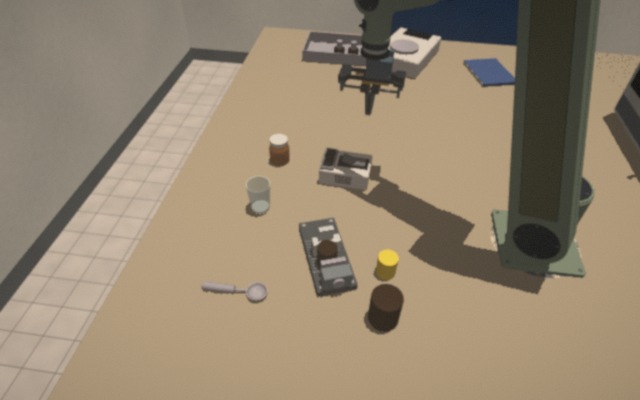

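Run:
```python
from h import *
r=lambda f,y,x,n:cv2.resize(cv2.imread(f'pics/{f}.png')[y:y+n,x:x+n],(400,400),interpolation=cv2.INTER_CUBIC)
cv2.imwrite('pics/m10.png',np.vstack([np.hstack([r('si9',138,315,60),r('si0',138,315,60)])]))
cv2.imwrite('pics/m11.png',np.hstack([r('sc9',165,215,70),r('sc0',165,215,70)]))
```

```text
[ WARN:0@0.038] global loadsave.cpp:275 findDecoder imread_('pics/si0.png'): can't open/read file: check file path/integrity
Traceback (most recent call last):
TypeError: 'NoneType' object is not subscriptable
```

Run:
```python
from h import *
r=lambda f,y,x,n:cv2.resize(cv2.imread(f'pics/{f}.png')[y:y+n,x:x+n],(400,400),interpolation=cv2.INTER_CUBIC)
cv2.imwrite('pics/m10.png',np.vstack([np.hstack([r('si9',138,315,60),r('side0',138,315,60)])]))
cv2.imwrite('pics/m11.png',np.hstack([r('sc9',165,215,70),r('scene0',165,215,70)]))
```

```text
(no output)
```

View pics/m10.png

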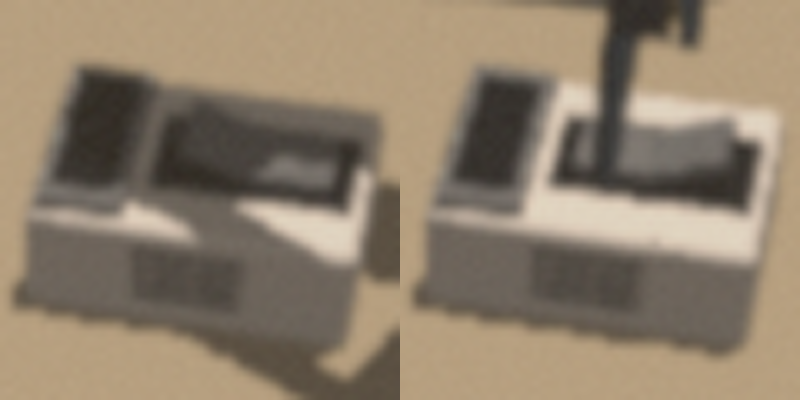

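View pics/m11.png

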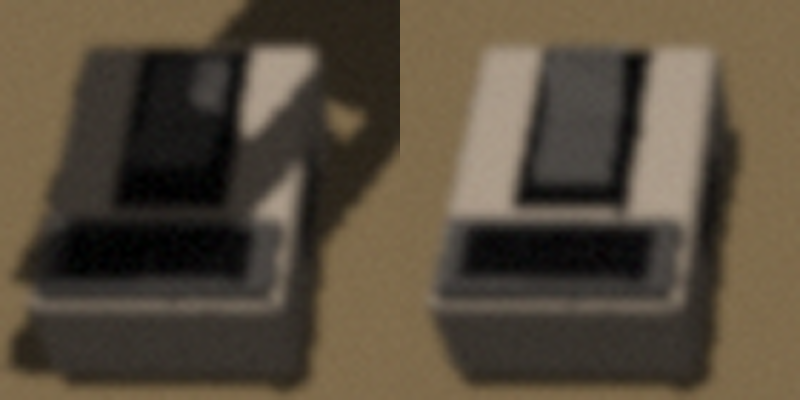

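In the side view the ribbed (right) end has gone from raised to level, and the other end now stands up, so the switch is over. One last check of the anvil setting after release, using w6 and si9.

Run:
```python
from h import *
i=cv2.imread('pics/w6.png');cv2.imwrite('pics/w6c.png',cv2.resize(i[0:200,250:400],None,fx=3,fy=3,interpolation=cv2.INTER_CUBIC))
i=cv2.imread('pics/w1.png');cv2.imwrite('pics/w1c.png',cv2.resize(i[0:200,250:400],None,fx=3,fy=3,interpolation=cv2.INTER_CUBIC))
```

```text
(no output)
```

View pics/w6c.png

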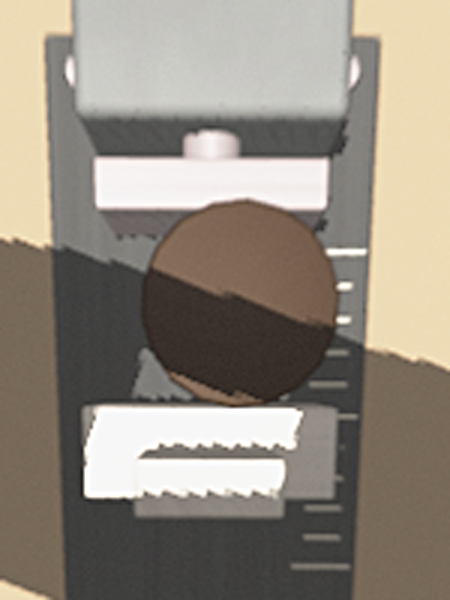

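View pics/w1c.png

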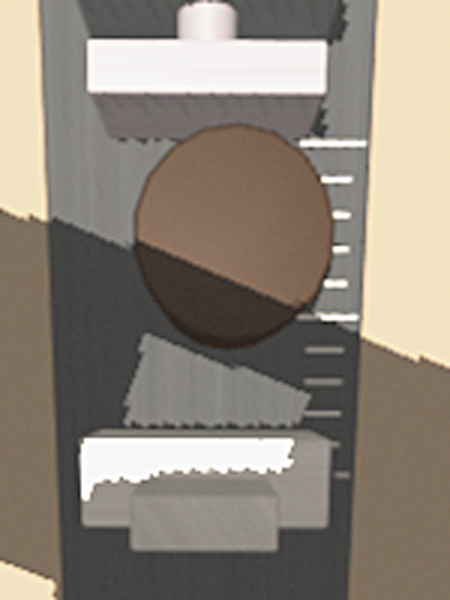

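Run:
```python
from h import *
a=np.radians(22);u=np.array([-np.sin(a),np.cos(a)]);o=np.array([547.7,146.4])
for t,ja,an in [('w1',(320,146),(320,94/3)),('w6',(320,407/3),(320,210/3)),('w5',(317,447/2.5),(317,213/2.5))]:
    print(t,'jaw',(px2w(t,ja,65)[:2]-o)@u,'anvil',(px2w(t,an,62)[:2]-o)@u)
```

```text
w1 jaw -42.079714385654256 anvil 43.71953647174596
w6 jaw -2.806465570811671 anvil 47.69157491313873
w5 jaw -2.735337825406532 anvil 47.506618231226604
```

After release the anvil sits 4.0 mm back and the faces are 50.5 mm apart, unchanged from while I was pushing. Handing in.

```bash
python3 -c "
from h import *
print(env.job_done());print(env.state()['force'])"
```

```text
the job is handed in; nothing more can be done
None
the job is handed in; nothing more can be done
```

The briquette is measured and left pinched in the gauge, the read-out is switched on, and I handed the job in at about 11 s of the 40 s allowed. The hand-in gave no verdict.

- **Gauge:** I pushed the jaw's flat back with the shut fingers until the push reached about 14 N, of which about 8 N is friction. After release, the wrist picture put the anvil 4.0 mm back and the faces 50.5 mm apart, the same as while I was pushing. The briquette is standing upright.
- **Switch:** I pressed the ribbed half down to 64 mm above the bench. The side picture afterwards shows the ribbed half level and the other half raised. The wrist picture of the switch was not clear enough to tell by itself.
- **Other things:** the beaker, jar and scoop look unmoved in the pictures, though I did not measure them. The arm ended clear of everything.
- **Check that disagreed:** partway through I took the bottom of the jaw's front face for its top edge, so that reading of the jaw's position was wrong. I noticed it before the anvil loaded and corrected it.

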